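Pin the sample fixture's stop and hold a square in its corner

ROBOT

A 7-joint arm with a two-finger parallel gripper is mounted at the origin on the work surface. World frame = base frame: x ahead of the robot, y to its left, z up, the work surface at z = 0. Lengths are in mm, angles in degrees, forces in N, time in s.
With the tool pointing down it reaches from about 425 to 950 mm from the base axis. Payload 4.7 kg.
Tool frame: the origin (TCP) lies where the fingers leave the gripper's body, on its centre line; the fingertips stand 73 mm ahead of it and the grasp point (between the pads) lies 54 mm ahead of it (manip.tcp_to_grasp is the distance from the TCP to the grasp point, in mm); z points along the fingers, y is the line along which they close (so a half turn about z gives the same grasp; the last joint's range is limited). The gripper opens to 85 mm and grips with 20 to 120 N. Pads are 22 mm wide; open, the fingers measure 114 mm over their backs; the gripper's body (76 mm by 85 mm) begins 54 mm behind the grasp point. The pads swing forward as they close: fully open they stand 13 mm farther back than shut.
Start: joints at [71.912, 26.849, -2.785, 87.806, 1.381, 65.374, -4.715], TCP at [190.989, -647.429, 303.935] pointing down, gripper open.
Joint ranges: [-148.3, 148.3], [-19.14, 114.17], [-79.39, 73.82], [5.75, 140.21], [-59.74, 239.74], [12.07, 113.84], [-152.46, 152.46]. Speed limits (degrees/s): [147.25, 147.25, 180, 180, 180, 180, 180].

INTERFACE

Orientations are given as [roll, pitch, yaw] about the fixed x, y, z axes, in that order (R = Rz(yaw) Ry(pitch) Rx(roll)).
In Python, from station import manip, cams, models gives the robot as it stands.
- The arm moves only by the tool move_arm, never from a script. Its argument "moves" is a list of rows, each an object with "dp": the shift along the world's x, y, z in cm, a list of three; "twist": the turn, a rotation vector about the world's x, y, z in degrees, a list of three; "fingers": the closure, from 0 (fully open) to 1 (shut). In form: [{"dp": [dx, dy, dz], "twist": [ax, ay, az], "fingers": fingers}, ...]. A call has 1 to 12 rows; each row is the pose to reach, as a shift and turn from the pose commanded when the call began; what a row does not reach only later rows make up. A row lasts 1/8 s, in which the tool goes at most 62.5 mm and 10.7 degrees, less where a joint would pass 70% of its speed; a pose out of reach is approached as far as the arm can. A call with a gripper value outside its range is refused whole. The fingers move at their own pace and stop on an object; the grip force is fixed at half the most. Time passes only in rows, so rows that repeat a pose let the fingers close. It gives the time, the measured TCP pose, the force, the opening and the grip force at its end, in the units of the state.
- manip.read_state(): the state, without advancing time (a new reading comes with each control period).
- cams.grab_frame(name): name is "scene" or "top" or "wrist"; returns a dict with "frame" (384x512x3 uint8, red, green, blue), "z_map" (384x512 float32, mm along the optical axis (not along the pixel's ray), 0 where there is no reading), "K" (3x3 intrinsics, pixels), "R" (3x3) and "t" (3): a world point X has camera coordinates R X + t; the wrist camera has in their place "tool_from_camera" (4x4, takes a point from camera to tool coordinates, whose origin is the TCP and whose axes are the flange's). Camera axes: x right, y down, z forward; pixel columns grow to the right and rows downward; lengths in mm; the calibration is good to about 2 mm. A picture is of the moment at which its call begins: read the wrist's pose just before it.
- manip.finish_job(): hands the job in; it is judged then, once.
Trained networks look in a picture, given as the dict that the camera call returned (one of the last four; its "shot" number tells which), for a name from the list of things; names that differ only in an ending like _2 or _b are one class to them, and where a whole thing is asked for, a point or a joint stands for the part that bears it (a point fixed in the world has none). Each returns a list of dicts, best first, with "conf" (0 to 1); they miss things now and then, are a little off and sometimes report something else, mostly with a low value. They report only what shows in the picture. A call takes as long as a camera call.
- models.recognise(picture, name): "point" ([x, y, z] in mm, in world coordinates, good to about 4 mm: the middle of the surface that is visible of it).
- models.masks_of(picture, name): "region" (384x512 bool, what is visible of it).
- models.mark_of(picture, name): "point" ([x, y, z] in mm, in world coordinates, good to about 4 mm: a listed point, or the origin of a listed thing).
The state is a dict: "clock": time; "q": joint angles; "dq": joint speeds; "tau": joint torques, N m; "eef_pos": TCP position; "eef_rot": TCP orientation; "wrist_force": force on the tool from outside, world axes, zero at the start; "ft_torque": the same for the moment, N m; "grip_width": opening from 0.0 (shut) to 1.0 (fully open); "gripper_force": force on a finger pad.
Only numpy, scipy, OpenCV 4.12 (cv2) and the standard library are available. Lean on these libraries where they do the work, as an engineer would, in place of code of your own. Each camera call takes 0.05 s, during which the arm holds its last target. There are 200 camera calls.

TASK

Lock the yellow sliding stop of the sample fixture by taking the red-knobbed pin from its wooden stand and putting it fully home through the hole in the stop's foot. Then take the steel square by its blue grip block, lay it flat on the fixture and press it firmly into the corner between the aluminium rail and the stop, until its blade lies flush along the rail and its stock flush along the stop. Finish while still holding it there, pressed firmly against both (do not let go), and leave the other things on the bench where they are.

Things in the scene. Friction and masses are not known exactly. Their poses are not given: they have to be found in the camera images.
- fixture: Dark steel base plate, 210 (x) x 280 (y) x 20 mm high, fixed to the bench; its place and its yaw (up to about 15 degrees) vary. Origin: centre of its underside, on the bench. Its +x points roughly away from the robot, +y roughly to the robot's left, z up. Rail, stop, hole and corner below are parts of it and turn with it.
- corner (a point): The inside corner of the fixture, on the plate's top (20 mm above the bench), where the planes of the rail's face and the stop bar's face meet; fixture origin plus 75 mm in x, 30 mm in y. Axes as the fixture's. The free space for the square lies on its -x, -y side.
- rail: Aluminium rail fixed on the plate's far side, 20 (x) x 180 (y) x 18 mm high, standing on the plate's top. Its working face looks to the fixture's -x and is the plane x = 0 of point corner. Origin: centre of its underside.
- stop: The yellow sliding stop: a foot (see point hole) and a bar, 130 (x) x 20 (y) x 18 mm high, standing on the plate's top at a right angle to the rail. The bar's working face looks to the fixture's -y and is the plane y = 0 of point corner while joint stop_slide is 0. Origin: 30 mm to -y from that face, on the plate's top.
- stop_slide (a joint): Slide of the yellow stop along the fixture's +y, in m: 0 (at the start) is its working place, at an end stop, with the foot's hole exactly over the plate's hole; unpinned, a push of more than about 4 N to +y slides it away, up to 0.030. With the pin in, it still has up to about 2.5 mm of play.
- hole (a point): Centre of the mouth of the hole in the stop's yellow foot, on the foot's top, 30 mm above the bench (fixture origin plus 80 mm in y). Foot: 60 (x) x 55 (y) x 10 mm, on the plate behind the bar; the bar stands 8 mm higher, its back 30 mm from the hole's axis. Hole 12 mm wide, chamfered, then 13 mm wide through the plate (20 mm). Moves with the stop; axes as the fixture's.
- pin_knob (a point): The locking pin, upright in its stand: middle of its round red knob, 20 mm in diameter, 37 mm high. Below the knob a steel collar, 26 mm in diameter, 6 mm thick (underside 24.5 mm below this point), then a shank 10 mm in diameter, 27 mm long, with a tapered end. z along the pin, up. 70 mm long, 70 g. Fully home, the collar sits on the stop's foot.
- pin_tip (a point): The pin's lower end, on its axis, 51.5 mm below point pin_knob. Axes as the pin's.
- pin_stand: Light wooden block, 60 x 60 x 35 mm high, fixed on the bench, with the 12 mm hole, 30 mm deep, in which the pin stands (collar on the block's top). Origin: centre of its underside.
- square: Smooth steel engineer's square lying flat, 0.45 kg. Dark stock 24 (y) x 20 mm high, x from -60 to +50 mm. Bright blade 24 mm wide, 6 mm thick (at the bottom), from the stock's +x end to y = -128 mm; its outer edge at x = +50. Origin: on the underside, below the grip block. In the corner its axes point as the fixture's: blade's outer edge (+x) on the rail, stock's side (y = +12) on the stop.
- square_grip (a point): Centre of the square's blue grip block, 50 (along the stock, x) x 18 (y) x 32 mm high, standing on the stock; 36 mm above the square's underside, its top at 52 mm, the stock's top at 20 mm. Axes as the square's.
- square_corner (a point): The square's outer corner at the level of its underside: square origin plus 50 mm in x and 12 mm in y. Axes as the square's. It goes to point corner.
- test_block: Bystander: round steel hardness reference block, 60 mm in diameter, 15 mm high, beyond the fixture. Origin: centre of its underside. Leave it alone.
- specimen: Bystander: black mounted specimen, 32 mm in diameter, 20 mm high, to the left of the fixture. Origin: centre of its underside. Leave it alone.
- loupe: Bystander: black loupe, 40 mm in diameter, 40 mm high, at the left. Origin: centre of its underside. Leave it alone.

How it is judged (in metres and radians):
On the way, in this order (a step that is already met when the one before it is completed fails the run):
1. the pin is fully home through the hole of the stop's foot (z of pin_tip in the frame of hole below -0.023 m and horizontal distance between pin_tip and hole below 0.006 m and angle between pin_tip's own z axis and vertical below 0.15 rad and value of joint stop_slide below 0.006 m), for 0.2 s.
2. the square lies flat in the corner and presses on both rail and stop (x of square_corner in the frame of corner between -0.003 and 0.003 m and y of square_corner in the frame of corner between -0.003 and 0.006 m and z of square_corner in the frame of corner below 0.004 m and angle between square_corner's own z axis and vertical below 0.05 rad and angle between the x axis of square_corner and the x axis of corner, either way round below 0.03 rad and contact force between square and rail above 2 N and contact force between square and stop above 2 N and value of joint stop_slide below 0.006 m), for 0.2 s.
At the end, for the whole second after the job is handed in: Pin fully home (within 4 mm, upright within 9 degrees), stop within 6 mm of its working place; square flat on the plate, its corner within 3 mm of the rail and of the stop (6 mm past it for play), aligned within 1.7 degrees, pressing over 2 N on each, the fingers holding it (all of step 2 and z of pin_tip in the frame of hole below -0.023 m and horizontal distance between pin_tip and hole below 0.006 m and angle between pin_tip's own z axis and vertical below 0.15 rad and contact force between the fingers and square above 2 N); the arm keeps its last pose, push and grip.
It fails at once if the test block is moved by more than 20 mm (distance of test_block from where it was at the start of the episode above 0.02 m).
It fails at once if the specimen is moved by more than 20 mm (distance of specimen from where it was at the start of the episode above 0.02 m).
It fails at once if the loupe is moved by more than 20 mm (distance of loupe from where it was at the start of the episode above 0.02 m).
It also fails if it takes over 64 s, if anything falls off the work surface, if the arm or the gripper's body presses on something with over 40 N, if the wrist force passes 120 N, or if a joint passes its speed limit or range.

## Working session

There is one attempt and no reset: what is moved stays moved. The work goes in short steps, Python scripts to look and compute and a tool call to move; the robot and the scene stay as the last step left them, time stands still between calls to the robot, and variables do not carry over. Pictures are saved under pics/ and viewed, at most 10 in all, crops included, and the job is handed in when it is done.

Besides the shell and the picture viewer there is one more tool, called after "Emit:" as name(argument=value, ...) on one line, values as JSON. move_arm: Moves the arm, as the interface text tells. Its arguments: {"type":"object","properties":{"moves":{"type":"array","items":{"type":"object","properties":{"dp":{"type":"array","items":{"type":"number"}},"twist":{"type":"array","items":{"type":"number"}},"fingers":{"type":"number"}}}}},"required":["moves"]}

```bash
mkdir -p pics; ls; python3 - <<'E'
from station import manip, cams, models
import cv2, numpy as np
s=manip.read_state(); print({k:np.round(v,2).tolist() for k,v in s.items()})
for c in ("top","scene"):
    p=cams.grab_frame(c); cv2.imwrite(f"pics/{c}0.png",p["frame"][:,:,::-1])
    for n in ["fixture","corner","rail","stop","hole","pin_knob","pin_tip","pin_stand","square","square_grip","square_corner","test_block","specimen","loupe"]:
        r=models.mark_of(p,n)
        print(c,n,[(np.round(a["point"]).tolist(),round(a["conf"],2)) for a in r[:2]])
E
```

```text
pics
{'clock': 0.0, 'q': [71.91, 26.9, -2.79, 87.87, 1.38, 65.37, -4.72], 'dq': [0.13, 0.08, -0.02, 0.03, 0.07, -0.0, -0.08], 'tau': [-0.0, -51.03, -0.05, -23.77, 0.01, 0.01, -0.0], 'eef_pos': [190.83, -647.01, 302.84], 'eef_rot': [-179.89, 0.0, 16.43], 'wrist_force': [0.45, -0.02, -0.43], 'ft_torque': [-0.02, 0.06, -0.03], 'gripper_force': 0.0, 'grip_width': 1.0}
top fixture [([564.0, 78.0, -2.0], 0.66)]
top corner [([635.0, -199.0, 6.0], 0.73), ([633.0, 118.0, 17.0], 0.62)]
top rail [([652.0, 66.0, 26.0], 0.76), ([630.0, -200.0, 61.0], 0.38)]
top stop [([561.0, 73.0, 19.0], 0.72)]
top hole [([545.0, 155.0, 30.0], 0.98)]
top pin_knob [([628.0, -197.0, 63.0], 0.61)]
top pin_tip [([636.0, -194.0, 6.0], 0.41)]
top pin_stand [([630.0, -196.0, -0.0], 0.69), ([449.0, -294.0, -3.0], 0.18)]
top square [([447.0, -294.0, 1.0], 0.83), ([546.0, 154.0, 28.0], 0.65)]
top square_grip [([452.0, -296.0, 37.0], 0.97), ([633.0, 116.0, 18.0], 0.45)]
top square_corner [([504.0, -299.0, 3.0], 0.74)]
top test_block []
top specimen [([489.0, 441.0, -2.0], 0.65)]
top loupe [([717.0, 473.0, -1.0], 0.64)]
scene fixture []
scene corner [([635.0, 117.0, 20.0], 0.89)]
scene rail [([652.0, 64.0, 20.0], 0.66)]
scene stop [([561.0, 77.0, 15.0], 0.76)]
scene hole [([545.0, 153.0, 28.0], 0.95)]
scene pin_knob [([632.0, -197.0, 2.0], 0.61), ([634.0, -194.0, 60.0], 0.5)]
scene pin_tip [([633.0, -196.0, 2.0], 0.46)]
scene pin_stand [([630.0, -195.0, 2.0], 0.52), ([489.0, 438.0, 2.0], 0.37)]
scene square [([503.0, -296.0, -2.0], 0.19)]
scene square_grip [([452.0, -295.0, 37.0], 0.68)]
scene square_corner [([503.0, -297.0, -1.0], 0.88), ([632.0, 118.0, 20.0], 0.55)]
scene test_block [([779.0, -108.0, 1.0], 0.69), ([451.0, -291.0, 38.0], 0.48)]
scene specimen [([488.0, 440.0, 2.0], 0.61)]
scene loupe [([719.0, 472.0, -5.0], 0.87)]
```

View pics/top0.png

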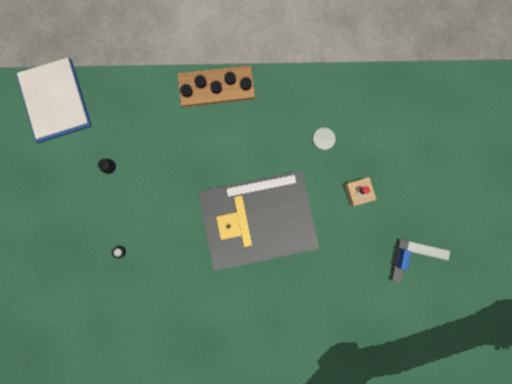

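View pics/scene0.png

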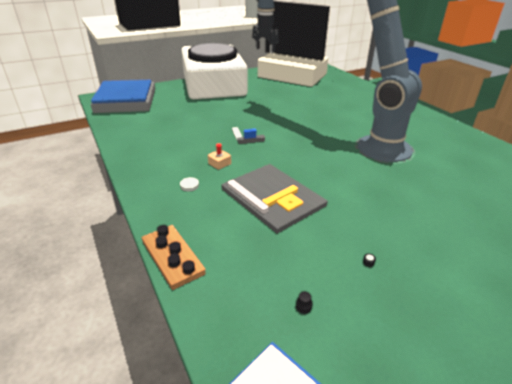

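Top view: the fixture is at about (260,220) px with a yaw of about +9°. The pin stand is at (362,192). The square is at (403,260) with a yaw of about −10°, its blade pointing right. The detections agree with this, apart from one wrong "corner" at the stand. I'll move over the pin for a closer look.

Emit:
move_arm(moves=[{"dp":[41,44,0],"twist":[0,0,-7],"fingers":0.3},{"dp":[41,44,0],"twist":[0,0,-7],"fingers":0.3},{"dp":[41,44,0],"twist":[0,0,-7],"fingers":0.3},{"dp":[41,44,0],"twist":[0,0,-7],"fingers":0.3},{"dp":[41,44,0],"twist":[0,0,-7],"fingers":0.3},{"dp":[41,44,0],"twist":[0,0,-7],"fingers":0.3},{"dp":[41,44,0],"twist":[0,0,-7],"fingers":0.3},{"dp":[41,44,0],"twist":[0,0,-7],"fingers":0.3},{"dp":[41,44,0],"twist":[0,0,-7],"fingers":0.3},{"dp":[41,44,0],"twist":[0,0,-7],"fingers":0.3},{"dp":[41,44,0],"twist":[0,0,-7],"fingers":0.3},{"dp":[41,44,0],"twist":[0,0,-7],"fingers":0.3}])

```text
clock: 3.0
eef_pos: [600.5, -208.3, 303.8]
eef_rot: [180.0, 0.0, 9.4]
wrist_force: [-0.5, -0.3, 0.5]
grip_width: 0.704
gripper_force: 0.0
```

```bash
cat > h.py <<'E'
from station import manip, cams, models
import cv2, numpy as np
from scipy.spatial.transform import Rotation as Ro
def wrist():
    s=manip.read_state(); p=cams.grab_frame("wrist")
    T=np.eye(4); T[:3,:3]=Ro.from_euler("xyz",s["eef_rot"],degrees=True).as_matrix(); T[:3,3]=s["eef_pos"]
    p["W"]=T@p["tool_from_camera"]; return s,p
def cloud(p):  # world xyz per pixel (NaN where none)
    z=p["z_map"].astype(float).copy(); z[z<=0]=np.nan
    v,u=np.mgrid[:z.shape[0],:z.shape[1]]
    K=p["K"]; c=np.stack([(u-K[0,2])/K[0,0]*z,(v-K[1,2])/K[1,1]*z,z],-1)
    if "W" in p: return c@p["W"][:3,:3].T+p["W"][:3,3]
    return (c-p["t"])@p["R"]
def marks(p,names):
    for n in names: print(n,[(np.round(a["point"],1).tolist(),round(a["conf"],2)) for a in models.mark_of(p,n)[:2]])
def save(p,f): cv2.imwrite(f"pics/{f}.png",p["frame"][:,:,::-1])
def rect(xy):
    r=cv2.minAreaRect(xy.astype(np.float32)); return np.round(r[0],1),np.round(r[1],1),round(r[2],1)
E
python3 - <<'E'
from h import *
s,p=wrist(); print(s["eef_pos"],s["eef_rot"],s["wrist_force"]); print(np.round(p["tool_from_camera"],2)); save(p,"w1")
marks(p,["pin_knob","pin_tip","pin_stand","square_grip","square_corner","hole"])
c=cloud(p)
for n in ["pin_knob","square_grip"]:
    for a in models.masks_of(p,n)[:1]:
        q=c[a["region"]]; q=q[np.isfinite(q[:,2])]; print(n,len(q),np.percentile(q[:,2],[2,50,98]))
        t=q[q[:,2]>np.percentile(q[:,2],95)-3]; print(rect(t[:,:2]),t.mean(0))
E
```

```text
[ 600.51489735 -208.27925939  303.75692319] [1.79957069e+02 4.86982644e-02 9.38724603e+00] [-0.4773547  -0.30235905  0.45187013]
[[ -0.    -0.95  -0.3   76.78]
 [  1.     0.    -0.     0.58]
 [  0.    -0.3    0.95 -69.38]
 [  0.     0.     0.     1.  ]]
pin_knob [([633.1, -196.4, 59.6], 0.91), ([566.7, 75.6, 1.5], 0.22)]
pin_tip [([631.8, -194.9, 9.9], 0.62)]
pin_stand [([629.3, -197.0, -2.3], 0.75)]
square_grip [([455.0, -296.8, 37.3], 0.82)]
square_corner [([505.0, -292.9, 2.1], 0.9), ([450.1, -296.3, 37.2], 0.19)]
hole [([452.3, -298.7, 39.2], 0.41)]
pin_knob 463 [39.11298094 76.49896759 78.50891635]
(array([ 631.6, -196.4]), array([17.8, 18.7]), 9.3) [ 631.70283406 -196.42494573   77.09914896]
square_grip 2355 [ 1.09718886 18.95720594 52.10010297]
(array([ 525.2, -275.2]), array([197.1,  33.8]), 14.5) [ 461.69259029 -292.030481     60.93616693]
```

Emit:
move_arm(moves=[{"dp":[3.1,1.1,-6],"twist":[0,0,0],"fingers":0.3},{"dp":[3.1,1.1,-12],"twist":[0,0,0],"fingers":0.3},{"dp":[3.1,1.1,-16],"twist":[0,0,0],"fingers":0.3},{"dp":[3.1,1.1,-18.5],"twist":[0,0,0],"fingers":0.3},{"dp":[3.1,1.1,-18.5],"twist":[0,0,0],"fingers":0.3},{"dp":[3.1,1.1,-18.5],"twist":[0,0,0],"fingers":1},{"dp":[3.1,1.1,-18.5],"twist":[0,0,0],"fingers":1},{"dp":[3.1,1.1,-18.5],"twist":[0,0,0],"fingers":1},{"dp":[3.1,1.1,-18.5],"twist":[0,0,0],"fingers":1},{"dp":[3.1,1.1,-18.5],"twist":[0,0,0],"fingers":1},{"dp":[3.1,1.1,-18.5],"twist":[0,0,0],"fingers":1}])

```text
clock: 4.82
eef_pos: [633.0, -196.7, 120.9]
eef_rot: [179.9, -0.2, 9.4]
wrist_force: [-0.7, -0.1, 6.8]
grip_width: 0.217
gripper_force: 58.5
```

Emit:
move_arm(moves=[{"dp":[0,0,4],"twist":[0,0,0],"fingers":1},{"dp":[0,0,10],"twist":[0,0,0],"fingers":1},{"dp":[-3,4,15],"twist":[0,0,0],"fingers":1},{"dp":[-5,10,18],"twist":[0,0,0],"fingers":1},{"dp":[-7,16,18],"twist":[0,0,0],"fingers":1},{"dp":[-8,22,18],"twist":[0,0,0],"fingers":1},{"dp":[-8.7,28,18],"twist":[0,0,0],"fingers":1},{"dp":[-8.7,33,18],"twist":[0,0,0],"fingers":1},{"dp":[-8.7,35,18],"twist":[0,0,0],"fingers":1},{"dp":[-8.7,35,18],"twist":[0,0,0],"fingers":1},{"dp":[-8.7,35,18],"twist":[0,0,0],"fingers":1}])

```text
clock: 6.2
eef_pos: [545.2, 151.7, 298.7]
eef_rot: [179.9, 0.0, 9.3]
wrist_force: [-0.7, -0.7, -1.0]
grip_width: 0.212
gripper_force: 59.8
```

```bash
python3 - <<'E'
from h import *
s,p=wrist(); print(s["eef_pos"],s["eef_rot"],s["wrist_force"],s["grip_width"],s["gripper_force"]); save(p,"w2")
marks(p,["pin_knob","pin_tip","corner","hole","stop","rail","fixture"])
c=cloud(p); np.save("c2.npy",c); cv2.imwrite
for n,lo,hi in [("rail",34,42),("stop",34,42),("stop",27,33)]:
    for a in models.masks_of(p,n)[:1]:
        q=c[a["region"]]; q=q[np.isfinite(q[:,2])]; t=q[(q[:,2]>lo)&(q[:,2]<hi)]
        print(n,a["conf"],len(t),rect(t[:,:2]))
E
```

```text
[545.15800987 151.703401   298.74900377] [1.79922270e+02 2.67524516e-02 9.30351200e+00] [-0.69436414 -0.65276137 -0.97952311] 0.21195781134253405 59.82118248939514
pin_knob [([544.4, 153.2, 238.8], 0.66)]
pin_tip [([543.5, 154.7, 191.4], 0.93), ([490.1, 442.7, 1.0], 0.67)]
corner [([633.7, 116.6, 22.0], 0.89)]
hole [([547.8, 151.2, 30.6], 0.61)]
stop [([550.0, 153.3, 29.7], 0.73), ([547.5, 154.8, 239.0], 0.52)]
rail [([650.9, 68.0, 19.4], 0.91)]
fixture [([559.9, 74.9, 1.9], 0.84)]
rail 0.93 3569 (array([651.9,  65.4]), array([ 20.1, 178.6]), 10.3)
stop 0.71 2094 (array([561.2, 114.7]), array([129.5,  20.2]), 10.1)
stop 0.71 2460 (array([565.8, 153.6]), array([92. , 55.1]), 10.2)
```

View pics/w2.png

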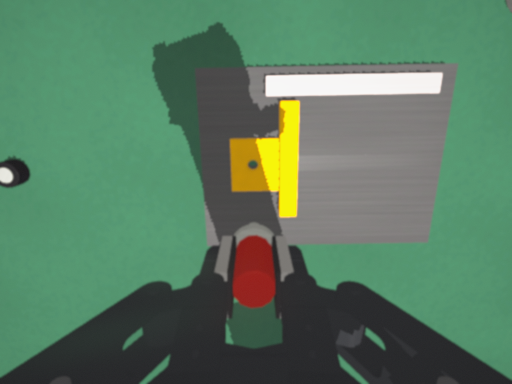

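The wrist image shows the pin held upright at (254,260) px, with the hole at (253,164), the bar and the rail all clear. Yaw is 10.2°. Next I'll pin down the hole and the pin axis in this view.

```bash
python3 - <<'E'
from h import *
s,p=wrist(); c=cloud(p); W=p["W"]; K=p["K"]
def ray(u,v,z):
    d=W[:3,:3]@np.array([(u-K[0,2])/K[0,0],(v-K[1,2])/K[1,1],1]); o=W[:3,3]; return o+d*(z-o[2])/d[2]
f=cv2.cvtColor(p["frame"],cv2.COLOR_RGB2GRAY).astype(float)[152:178,240:268]
hsv=cv2.cvtColor(p["frame"],cv2.COLOR_RGB2HSV)
sub=hsv[150:180,238:270,2]; m=(sub<100); m=cv2.connectedComponentsWithStats(m.astype(np.uint8))
for st,ce in zip(m[2][1:],m[3][1:]): print(st,ce,ray(ce[0]+238,ce[1]+150,30)[:2])
red=(hsv[...,1]>150)&((hsv[...,0]<8)|(hsv[...,0]>172))&np.isfinite(c[...,2])&(c[...,2]>150)
q=c[red]; print(len(q),np.percentile(q[:,2],[1,50,99]))
top=q[q[:,2]>np.percentile(q[:,2],99)-3]; print("knob top",rect(top[:,:2]))
print("knob all",q[:,:2].min(0),q[:,:2].max(0))
side=q[q[:,2]<np.percentile(q[:,2],99)-6]
# circle fit r=10 to side of knob, per height
from scipy.optimize import least_squares
for a,b in [(225,240),(240,256)]:
    k=side[(side[:,2]>a)&(side[:,2]<b)]
    if len(k)>20: print(a,b,len(k),least_squares(lambda x:np.hypot(k[:,0]-x[0],k[:,1]-x[1])-10,[545,152],loss="soft_l1").x)
g=c[(np.abs(c[...,2]-30)<2)&(hsv[...,0]>15)&(hsv[...,0]<35)&(hsv[...,1]>150)]
R=np.array([[np.cos(.178),np.sin(.178)],[-np.sin(.178),np.cos(.178)]]); e=g[:,:2]@R.T
e=e[e[:,1]>32]; print("foot ex,ey",np.percentile(e,[1,99],axis=0)); mid=np.percentile(e[:,0],[.5,99.5]).mean(); print(mid)
E
```

```text
[13 11  8  7 46] [16.5        14.34782609] [550.97401218 153.30600302]
2522 [222.89235521 254.15996407 256.5087562 ]
knob top (array([543.4, 152.7]), array([19.7, 18.1]), 8.3)
knob all [533.45263815 142.93861581] [553.41408807 162.47316172]
225 240 498 [542.64905337 152.7377629 ]
240 256 445 [542.64807683 152.67377286]
foot ex,ey [[538.89899619  32.28375218]
 [597.79853726  78.23774163]]
568.3772922886632
```

Emit:
move_arm(moves=[{"dp":[0.7,0.1,-5],"twist":[0,0,0],"fingers":1},{"dp":[0.7,0.1,-10],"twist":[0,0,0],"fingers":1},{"dp":[0.7,0.1,-13],"twist":[0,0,0],"fingers":1},{"dp":[0.7,0.1,-14.8],"twist":[0,0,0],"fingers":1},{"dp":[0.7,0.1,-14.8],"twist":[0,0,0],"fingers":1},{"dp":[0.7,0.1,-14.8],"twist":[0,0,0],"fingers":1}])

```text
clock: 7.55
eef_pos: [552.9, 155.0, 152.3]
eef_rot: [-180.0, -0.2, 9.4]
wrist_force: [0.4, 0.2, -0.7]
grip_width: 0.213
gripper_force: 59.8
```

```bash
python3 - <<'E'
from h import *
s,p=wrist(); print(s["eef_pos"],s["wrist_force"]); c=cloud(p); save(p,"w3")
hsv=cv2.cvtColor(p["frame"],cv2.COLOR_RGB2HSV)
red=(hsv[...,1]>150)&((hsv[...,0]<8)|(hsv[...,0]>172))&np.isfinite(c[...,2])&(c[...,2]>60)
q=c[red]; t=q[q[:,2]>np.percentile(q[:,2],99)-3]; print(rect(t[:,:2]),np.percentile(q[:,2],99))
for n,lo,hi in [("rail",34,42),("stop",34,42),("stop",27,33)]:
    for a in models.masks_of(p,n)[:1]:
        k=c[a["region"]]; k=k[(k[:,2]>lo)&(k[:,2]<hi)]
        if len(k)>50: print(n,a["conf"],len(k),rect(k[:,:2]))
marks(p,["hole","pin_tip"])
E
```

```text
[552.89440259 154.99331186 152.26642979] [ 0.39606464  0.20376281 -0.74688844]
(array([551.1, 154.3]), array([19.9, 18.3]), 9.9) 109.73546496835277
rail 0.9 8435 (array([647.9,  86.6]), array([ 20.1, 136.2]), 10.3)
stop 0.85 4885 (array([568.7, 116. ]), array([115.3,  20.3]), 10.2)
stop 0.85 4284 (array([580.2, 151.9]), array([90.1, 61.1]), 1.6)
hole [([551.0, 153.7, 28.7], 0.98)]
pin_tip [([550.6, 155.3, 41.8], 0.75)]
```

View pics/w3.png

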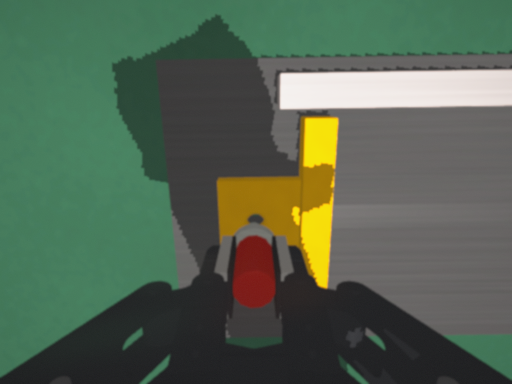

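Pin axis is (551.1,154.3) and the hole about (550.2,153.4): shift −1, −1 mm and go down.

Emit:
move_arm(moves=[{"dp":[-0.1,-0.1,-0.4],"twist":[0,0,0],"fingers":1},{"dp":[-0.1,-0.1,-0.8],"twist":[0,0,0],"fingers":1},{"dp":[-0.1,-0.1,-1.3],"twist":[0,0,0],"fingers":1},{"dp":[-0.1,-0.1,-1.8],"twist":[0,0,0],"fingers":1},{"dp":[-0.1,-0.1,-1.8],"twist":[0,0,0],"fingers":1}])

```text
clock: 8.48
eef_pos: [550.8, 153.5, 132.3]
eef_rot: [180.0, 0.1, 9.4]
wrist_force: [0.3, -0.4, -0.8]
grip_width: 0.213
gripper_force: 59.8
```

Emit:
move_arm(moves=[{"dp":[0,0,-0.5],"twist":[0,0,0],"fingers":1},{"dp":[0,0,-1.0],"twist":[0,0,0],"fingers":1},{"dp":[0,0,-1.4],"twist":[0,0,0],"fingers":1},{"dp":[0,0,-1.7],"twist":[0,0,0],"fingers":1},{"dp":[0,0,-1.9],"twist":[0,0,0],"fingers":1},{"dp":[0,0,-1.9],"twist":[0,0,0],"fingers":1}])

```text
clock: 9.22
eef_pos: [551.0, 153.6, 115.8]
eef_rot: [179.9, 0.0, 9.4]
wrist_force: [-4.9, -1.1, 14.0]
grip_width: 0.212
gripper_force: 61.8
```

Seated, with 14 N of upward reaction. Release part-way and rise.

Emit:
move_arm(moves=[{"dp":[0,0,-1.8],"twist":[0,0,0],"fingers":0.55},{"dp":[0,0,-1.7],"twist":[0,0,0],"fingers":0.55},{"dp":[0,0,-1.7],"twist":[0,0,0],"fingers":0.55},{"dp":[0,0,-1.7],"twist":[0,0,0],"fingers":0.55},{"dp":[0,0,0],"twist":[0,0,0],"fingers":0.55},{"dp":[0,0,5],"twist":[0,0,0],"fingers":0.3},{"dp":[0,0,10],"twist":[0,0,0],"fingers":0.3},{"dp":[0,0,15],"twist":[0,0,0],"fingers":0.3},{"dp":[0,0,17],"twist":[0,0,0],"fingers":0.3},{"dp":[0,0,17],"twist":[0,0,0],"fingers":0.3}])

```text
clock: 10.48
eef_pos: [551.4, 153.7, 285.5]
eef_rot: [-180.0, -0.2, 9.4]
wrist_force: [0.1, 0.1, 0.2]
grip_width: 0.701
gripper_force: 0.0
```

```bash
python3 - <<'E'
from h import *
s,p=wrist(); print(s["eef_pos"],s["wrist_force"],s["grip_width"]); c=cloud(p); save(p,"w4")
hsv=cv2.cvtColor(p["frame"],cv2.COLOR_RGB2HSV)
red=(hsv[...,1]>150)&((hsv[...,0]<8)|(hsv[...,0]>172))&np.isfinite(c[...,2])
q=c[red]; t=q[q[:,2]>np.percentile(q[:,2],99)-3]; print("knob",rect(t[:,:2]),np.percentile(q[:,2],99))
for n in ["rail","stop"]:
    for a in models.masks_of(p,n)[:1]:
        k=c[a["region"]]; k=k[(k[:,2]>34)&(k[:,2]<42)]
        print(n,a["conf"],len(k),rect(k[:,:2]))
E
```

```text
[551.37117276 153.70013929 285.46427352] [0.06498602 0.11948232 0.15376518] 0.7007146226567613
knob (array([549.6, 153.8]), array([17.3, 17.3]), 10.5) 73.74698732184768
rail 0.66 139 (array([552.9, 153.7]), array([18.9, 25.4]), 4.5)
stop 0.88 2230 (array([558.2, 136.1]), array([129.2,  62.3]), 10.2)
```

Knob top is at 73.7 mm (expected 73), so the pin is home. Now the square.

Emit:
move_arm(moves=[{"dp":[-9.8,-45,0],"twist":[0,0,-21],"fingers":0.3},{"dp":[-9.8,-45,0],"twist":[0,0,-21],"fingers":0.3},{"dp":[-9.8,-45,0],"twist":[0,0,-21],"fingers":0.3},{"dp":[-9.8,-45,0],"twist":[0,0,-21],"fingers":0.3},{"dp":[-9.8,-45,0],"twist":[0,0,-21],"fingers":0.3},{"dp":[-9.8,-45,0],"twist":[0,0,-21],"fingers":0.3},{"dp":[-9.8,-45,0],"twist":[0,0,-21],"fingers":0.3},{"dp":[-9.8,-45,0],"twist":[0,0,-21],"fingers":0.3},{"dp":[-9.8,-45,0],"twist":[0,0,-21],"fingers":0.3},{"dp":[-9.8,-45,0],"twist":[0,0,-21],"fingers":0.3}])

```text
clock: 11.88
eef_pos: [453.2, -294.7, 282.9]
eef_rot: [-179.9, 0.1, -11.4]
wrist_force: [0.0, 0.6, 0.6]
grip_width: 0.699
gripper_force: 0.0
```

```bash
cat >> h.py <<'E'
def sq(p,c,base):
    hsv=cv2.cvtColor(p["frame"],cv2.COLOR_RGB2HSV); ok=np.isfinite(c[...,2])
    b=ok&(hsv[...,0]>105)&(hsv[...,0]<130)&(hsv[...,1]>120)
    t=c[b]; t=t[np.abs(t[:,2]-base-52)<4]; print("grip",len(t),rect(t[:,:2]),np.median(t[:,2]))
    for a in models.masks_of(p,"square")[:1]:
        k=c[a["region"]]
        for nm,z in (("blade",6),("stock",20)):
            m=k[np.abs(k[:,2]-base-z)<3]
            if len(m)>50: print(nm,len(m),rect(m[:,:2]),np.median(m[:,2]))
E
python3 - <<'E'
from h import *
s,p=wrist(); print(s["eef_pos"],s["eef_rot"],s["grip_width"]); c=cloud(p); save(p,"w5")
sq(p,c,0); marks(p,["square_grip","square_corner"])
E
```

```text
[ 453.23070819 -294.69262605  282.88293756] [-1.79914434e+02  1.08586966e-01 -1.14486133e+01] 0.6986484354794673
grip 810 (array([ 452.9, -295.8]), array([18. , 49.9]), 75.5) 51.23925874021552
blade 2185 (array([ 474.8, -362.1]), array([138.8,  24.4]), 75.4) 5.194189261397355
stock 1119 (array([ 448.1, -294.5]), array([ 24. , 110.2]), 75.5) 19.283442424656585
square_grip [([454.3, -298.1, 36.1], 0.67)]
square_corner [([503.2, -293.5, 5.0], 0.56)]
```

View pics/w5.png

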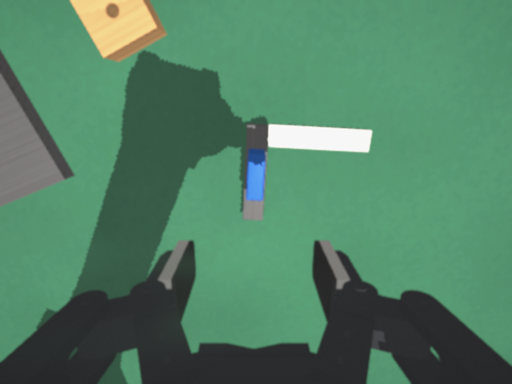

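The square is under the gripper: grip block at (256,175) px, blade to the right. Grip at (452.9,−295.8), yaw −14.5°. Descend and grasp.

Emit:
move_arm(moves=[{"dp":[0,-0.1,-6],"twist":[0,0,-3],"fingers":0.3},{"dp":[0,-0.1,-12],"twist":[0,0,-3],"fingers":0.3},{"dp":[0,-0.1,-16],"twist":[0,0,-3],"fingers":0.3},{"dp":[0,-0.1,-18.7],"twist":[0,0,-3],"fingers":0.3},{"dp":[0,-0.1,-18.7],"twist":[0,0,-3],"fingers":0.3},{"dp":[0,-0.1,-18.7],"twist":[0,0,-3],"fingers":1},{"dp":[0,-0.1,-18.7],"twist":[0,0,-3],"fingers":1},{"dp":[0,-0.1,-18.7],"twist":[0,0,-3],"fingers":1},{"dp":[0,-0.1,-18.7],"twist":[0,0,-3],"fingers":1},{"dp":[0,-0.1,-18.7],"twist":[0,0,-3],"fingers":1},{"dp":[0,-0.1,-18.7],"twist":[0,0,-3],"fingers":1}])

```text
clock: 13.45
eef_pos: [453.9, -297.7, 98.5]
eef_rot: [180.0, -0.2, -14.6]
wrist_force: [-0.5, -0.1, 7.0]
grip_width: 0.202
gripper_force: 60.0
```

Emit:
move_arm(moves=[{"dp":[0,0,4],"twist":[0,0,0],"fingers":1},{"dp":[0,0,9],"twist":[0,0,0],"fingers":1},{"dp":[2,4,12],"twist":[0,0,3],"fingers":1},{"dp":[4,9,12],"twist":[0,0,6],"fingers":1},{"dp":[6,14,12],"twist":[0,0,10],"fingers":1},{"dp":[8,19,12],"twist":[0,0,14],"fingers":1},{"dp":[9.5,24,12],"twist":[0,0,18],"fingers":1},{"dp":[10.5,29,12],"twist":[0,0,22],"fingers":1},{"dp":[11.5,33.5,12],"twist":[0,0,24.7],"fingers":1},{"dp":[11.5,37,12],"twist":[0,0,24.7],"fingers":1},{"dp":[11.5,37,12],"twist":[0,0,24.7],"fingers":1},{"dp":[11.5,37,12],"twist":[0,0,24.7],"fingers":1}])

```text
clock: 14.95
eef_pos: [567.4, 71.7, 216.5]
eef_rot: [179.9, 0.1, 10.1]
wrist_force: [-0.1, -0.9, -3.9]
grip_width: 0.198
gripper_force: 59.8
```

```bash
python3 - <<'E'
from h import *
s,p=wrist(); print(s["eef_pos"],s["eef_rot"],s["wrist_force"],s["grip_width"]); c=cloud(p); save(p,"w6")
hsv=cv2.cvtColor(p["frame"],cv2.COLOR_RGB2HSV)
t=c[(hsv[...,0]>105)&(hsv[...,0]<130)&(hsv[...,1]>120)]; t=t[np.isfinite(t[:,2])]
if len(t): print("blue z",np.percentile(t[:,2],[1,50,99]),len(t))
for n in ["square","rail","stop"]:
    for a in models.masks_of(p,n)[:1]:
        k=c[a["region"]]; k=k[np.isfinite(k[:,2])]; print(n,a["conf"],len(k),np.percentile(k[:,2],[2,25,50,75,98]))
        if n!="square": k=k[(k[:,2]>34)&(k[:,2]<42)]; print(rect(k[:,:2]))
        else: np.save("sq.npy",k)
E
```

```text
[567.422299    71.66070977 216.45682078] [1.79939268e+02 8.51744736e-02 1.01066456e+01] [-0.06213995 -0.92817552 -3.92527836] 0.19799632266549475
blue z [141.73921365 168.92975835 170.57601396] 4654
square 0.77 16919 [121.44141424 122.82150993 123.76465554 152.35756631 169.86242578]
rail 0.58 6202 [35.83961562 36.84834504 37.32998559 37.80714372 38.75185394]
(array([651.8,  64.9]), array([ 20. , 179.9]), 10.2)
stop 0.58 6458 [22.06751821 29.35612808 35.99862608 37.34518191 38.49495596]
(array([558.7, 135.3]), array([128. ,  61.2]), 10.2)
```

View pics/w6.png

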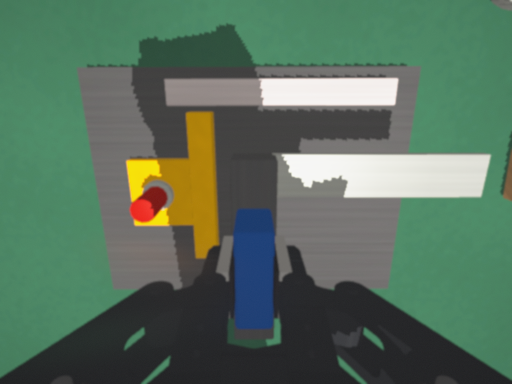

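The square hangs level, blade pointing right at (380,175) px, pin seated at (155,195), rail and bar clear. I'll compute the square's pose relative to the corner.

```bash
python3 - <<'E'
from h import *
k=np.load("sq.npy"); R=np.array([[np.cos(.178),np.sin(.178)],[-np.sin(.178),np.cos(.178)]])
for nm,a,b in (("blade",119,128),("stock",134,142)):
    m=k[(k[:,2]>a)&(k[:,2]<b)]; e=m[:,:2]@R.T; print(nm,len(m),rect(m[:,:2]),np.percentile(e,[.3,99.7],axis=0).round(1).tolist(),np.median(m[:,2]))
    A=np.c_[m[:,:2]-m[:,:2].mean(0),np.ones(len(m))]; print("slope",np.linalg.lstsq(A,m[:,2],rcond=None)[0])
print("TCP",R@np.array([567.4,71.7]))
E
```

```text
blade 9168 (array([613.3,  19.9]), array([ 24.6, 139.8]), 10.3) [[595.1, -157.9], [619.3, -24.7]] 122.90542123029036
slope [-1.19894626e-02 -1.47229744e-05  1.22879277e+02]
stock 3020 (array([560.6,  70.1]), array([110.5,  24.1]), 10.2) [[509.9, -42.3], [619.3, -18.4]] 137.034695365509
slope [-4.80823370e-03  2.54157580e-03  1.37075322e+02]
TCP [571.1302691  -29.89758721]
```

Emit:
move_arm(moves=[{"dp":[0,0,-4],"twist":[0,0,0],"fingers":1},{"dp":[0,0,-7],"twist":[0,0,0],"fingers":1},{"dp":[0,0,-8.5],"twist":[0,0,0],"fingers":1},{"dp":[0,0,-9.3],"twist":[0,0,0],"fingers":1},{"dp":[0,0,-9.6],"twist":[0,0,0],"fingers":1},{"dp":[0,0,-9.8],"twist":[0,0,0],"fingers":1},{"dp":[0,0,-9.8],"twist":[0,0,0],"fingers":1}])

```text
clock: 16.02
eef_pos: [568.3, 72.7, 119.5]
eef_rot: [180.0, -0.1, 10.1]
wrist_force: [-0.7, 0.3, -3.9]
grip_width: 0.2
gripper_force: 59.7
```

```bash
cat > m.py <<'E'
from h import *
s,p=wrist(); print(np.round(s["eef_pos"],1),np.round(s["eef_rot"],2),np.round(s["wrist_force"],1),s["clock"]); c=cloud(p)
R=np.array([[np.cos(.178),np.sin(.178)],[-np.sin(.178),np.cos(.178)]])
k=c[models.masks_of(p,"square")[0]["region"]]; k=k[np.isfinite(k[:,2])]
for nm,a,b in (("blade",22.5,30),("stock",37,43)):
    m=k[(k[:,2]>a)&(k[:,2]<b)]; e=m[:,:2]@R.T
    if len(m)>50: print(nm,len(m),rect(m[:,:2]),np.percentile(e,[.5,99.5],axis=0).round(1).tolist(),np.median(m[:,2]))
for n in ("rail","stop"):
    q=models.masks_of(p,n)
    if q:
        m=c[q[0]["region"]]; m=m[(m[:,2]>35)&(m[:,2]<42)]; e=m[:,:2]@R.T; print(n,len(m),rect(m[:,:2]),np.percentile(e,[.5,99.5],axis=0).round(1).tolist())
hsv=cv2.cvtColor(p["frame"],cv2.COLOR_RGB2HSV)
q=c[(hsv[...,1]>150)&((hsv[...,0]<8)|(hsv[...,0]>172))&np.isfinite(c[...,2])]
if len(q): print("knob top z",np.percentile(q[:,2],99))
print("target corner ex 643.1, ey 3.5"); save(p,"m%d"%int(s["clock"]*100))
E
python3 m.py
```

```text
[568.3  72.7 119.5] [ 1.7999e+02 -7.0000e-02  1.0130e+01] [-0.7  0.3 -3.9] 16.025
blade 9027 (array([614.5,  20.9]), array([ 24.5, 139.6]), 10.2) [[596.7, -156.6], [620.6, -30.3]] 26.01835127197708
stock 2970 (array([562. ,  71.3]), array([110.1,  24. ]), 10.0) [[511.5, -41.3], [620.5, -17.5]] 40.158560698973176
rail 16700 (array([651.7,  64.7]), array([ 20. , 180.9]), 10.1) [[643.0, -140.0], [662.7, 37.1]]
stop 6116 (array([582.1, 120.1]), array([63.6, 86.1]), 68.9) [[546.4, 3.6], [637.7, 23.4]]
knob top z 73.44917179773465
target corner ex 643.1, ey 3.5
```

Emit:
move_arm(moves=[{"dp":[0.6,0.8,0],"twist":[0,0,0],"fingers":1},{"dp":[1.2,1.6,0],"twist":[0,0,0],"fingers":1},{"dp":[1.64,2.17,0],"twist":[0,0,0],"fingers":1},{"dp":[1.64,2.17,-0.1],"twist":[0,0,0],"fingers":1},{"dp":[1.64,2.17,-0.1],"twist":[0,0,0],"fingers":1}])

```text
clock: 16.85
eef_pos: [585.0, 94.8, 118.6]
eef_rot: [-180.0, -0.1, 10.2]
wrist_force: [0.3, 1.4, 0.5]
grip_width: 0.2
gripper_force: 60.5
```

```bash
python3 m.py
```

```text
[585.   94.8 118.6] [-1.7999e+02 -1.1000e-01  1.0160e+01] [0.3 1.4 0.5] 16.85
blade 4094 (array([561.8, 143.1]), array([119.6,  75.6]), 10.3) [[531.1, 3.6], [637.9, 78.6]] 29.174352797296308
stock 2352 (array([570.4, 116.3]), array([111.7,  19.9]), 10.3) [[530.0, 3.8], [637.6, 23.3]] 37.56666887512638
rail 14556 (array([651.5,  65.9]), array([ 20.2, 178.2]), 10.2) [[643.0, -136.6], [662.9, 37.0]]
stop 3468 (array([570.5, 116.5]), array([112. ,  20.3]), 10.3) [[529.8, 3.7], [637.8, 23.5]]
knob top z 105.01579782935322
target corner ex 643.1, ey 3.5
```

Emit:
move_arm(moves=[{"dp":[0.2,0.03,0],"twist":[0,0,0],"fingers":1},{"dp":[0.4,0.07,0],"twist":[0,0,0],"fingers":1},{"dp":[0.5,0.09,0],"twist":[0,0,0],"fingers":1},{"dp":[0.46,0.29,0],"twist":[0,0,0],"fingers":1},{"dp":[0.4,0.59,0],"twist":[0,0,0],"fingers":1},{"dp":[0.38,0.7,0],"twist":[0,0,0],"fingers":1},{"dp":[0.38,0.7,0],"twist":[0,0,0],"fingers":1}])

```text
clock: 17.92
eef_pos: [587.0, 97.6, 118.6]
eef_rot: [179.7, 0.3, 10.0]
wrist_force: [-5.8, -7.0, 10.8]
grip_width: 0.2
gripper_force: 61.9
```

```bash
python3 m.py
```

```text
[587.   97.6 118.6] [179.72   0.28   9.96] [-5.8 -7.  10.8] 17.925
blade 8168 (array([634. ,  33.1]), array([ 23.3, 116.5]), 9.9) [[618.6, -136.3], [640.9, -22.5]] 25.543979138313034
stock 3008 (array([588. ,  52.8]), array([111.5, 110.9]), 10.0) [[533.2, -20.7], [642.9, 3.2]] 39.282145621006705
rail 14444 (array([651.4,  66.3]), array([ 20.3, 177.5]), 10.3) [[643.1, -135.5], [662.9, 37.3]]
stop 3229 (array([571.1, 116.7]), array([111. ,  21.1]), 9.6) [[529.8, 3.7], [637.9, 23.5]]
knob top z 114.65858310119135
target corner ex 643.1, ey 3.5
```

Contact on both faces. Push firmer.

Emit:
move_arm(moves=[{"dp":[0.1,0.15,0.05],"twist":[0,0,0],"fingers":1},{"dp":[0.2,0.3,0.05],"twist":[0,0,0],"fingers":1},{"dp":[0.32,0.46,0.05],"twist":[0,0,0],"fingers":1},{"dp":[0.32,0.46,0.05],"twist":[0,0,0],"fingers":1},{"dp":[0.32,0.46,0.05],"twist":[0,0,0],"fingers":1},{"dp":[0.32,0.46,0.05],"twist":[0,0,0],"fingers":1}])

```text
clock: 18.88
eef_pos: [587.6, 98.3, 118.7]
eef_rot: [179.4, 0.8, 9.9]
wrist_force: [-13.0, -12.2, 18.5]
grip_width: 0.198
gripper_force: 63.1
```

```bash
python3 m.py; ls pics
```

```text
[587.6  98.3 118.7] [179.42   0.78   9.87] [-13.  -12.2  18.5] 18.875
blade 8197 (array([633.8,  33.3]), array([ 22.9, 116.4]), 10.0) [[618.5, -136.2], [640.8, -22.4]] 26.053043671482783
stock 2951 (array([585.1,  70.7]), array([110.2,  75.1]), 9.9) [[534.0, -20.5], [643.0, 3.5]] 39.367529315048046
rail 14450 (array([651.4,  66.4]), array([ 20.4, 177.1]), 10.3) [[643.1, -135.6], [662.9, 37.3]]
stop 3248 (array([566.7, 137.6]), array([111.7,  63.3]), 10.6) [[528.9, 3.8], [637.8, 23.7]]
knob top z 114.07848753621393
target corner ex 643.1, ey 3.5
m1602.png
m1685.png
m1792.png
m1887.png
scene0.png
top0.png
w1.png
w2.png
w3.png
w4.png
w5.png
w6.png
```

View pics/m1887.png

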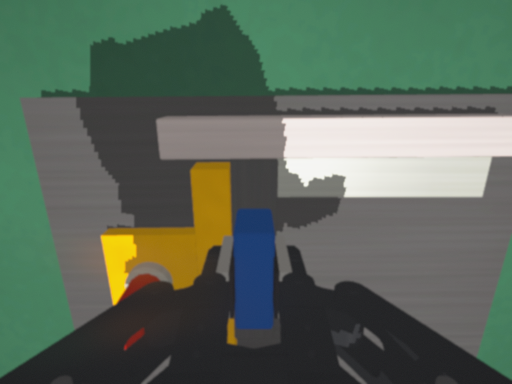

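The blade lies flush along the rail at (380,160) px, the stock sits against the bar at (232,210), and the pin is seated at (148,280). I'll add a little more push toward the stop and less down-force for margin.

Emit:
move_arm(moves=[{"dp":[-0.02,0.1,0.05],"twist":[0,0,0],"fingers":1},{"dp":[-0.03,0.2,0.1],"twist":[0,0,0],"fingers":1},{"dp":[-0.03,0.2,0.1],"twist":[0,0,0],"fingers":1},{"dp":[-0.03,0.2,0.1],"twist":[0,0,0],"fingers":1},{"dp":[-0.03,0.2,0.1],"twist":[0,0,0],"fingers":1},{"dp":[-0.03,0.2,0.1],"twist":[0,0,0],"fingers":1}])

```text
clock: 19.82
eef_pos: [587.4, 99.9, 118.9]
eef_rot: [179.4, 0.8, 9.9]
wrist_force: [-10.2, -12.6, 12.3]
grip_width: 0.199
gripper_force: 62.0
```

```bash
python3 m.py
```

```text
[587.4  99.9 118.9] [179.4    0.79   9.86] [-10.2 -12.6  12.3] 19.825
blade 8082 (array([633.5,  34.8]), array([ 22.9, 116.3]), 10.3) [[618.6, -134.6], [640.8, -20.9]] 26.167986888592182
stock 2917 (array([580. ,  97.4]), array([110.1,  24. ]), 9.7) [[534.0, -18.9], [643.0, 4.9]] 39.44268393096476
rail 2996 (array([588.1,  53.8]), array([111.6, 113. ]), 9.6) [[534.0, -101.1], [643.5, 5.1]]
stop 3208 (array([565.8, 138.7]), array([113.3,  62.6]), 10.5) [[528.6, 5.4], [637.8, 25.2]]
knob top z 113.03419407929945
target corner ex 643.1, ey 3.5
```

The stop has taken up 1.6 of its 2.5 mm of play. Seat it fully.

Emit:
move_arm(moves=[{"dp":[-0.02,0.1,0],"twist":[0,0,0],"fingers":1},{"dp":[-0.02,0.2,0],"twist":[0,0,0],"fingers":1},{"dp":[-0.02,0.25,0],"twist":[0,0,0],"fingers":1},{"dp":[-0.02,0.25,0],"twist":[0,0,0],"fingers":1},{"dp":[-0.02,0.25,0],"twist":[0,0,0],"fingers":1},{"dp":[-0.02,0.25,0],"twist":[0,0,0],"fingers":1}])

```text
clock: 20.78
eef_pos: [587.2, 100.9, 118.9]
eef_rot: [179.3, 0.8, 9.8]
wrist_force: [-11.0, -14.9, 13.7]
grip_width: 0.196
gripper_force: 62.3
```

```bash
python3 m.py
```

```text
[587.2 100.9 118.9] [179.29   0.82   9.83] [-11.  -14.9  13.7] 20.775
blade 8270 (array([633.6,  35.5]), array([ 23.4, 116.4]), 9.9) [[618.5, -133.8], [640.9, -20.0]] 26.38858381377767
stock 2962 (array([588.3,  51.6]), array([110.2, 120.4]), 10.2) [[533.9, -18.1], [643.0, 6.0]] 39.49773305175762
rail 14180 (array([651.2,  67.5]), array([ 20.3, 175.1]), 10.3) [[643.2, -133.3], [662.9, 37.3]]
stop 3244 (array([569.6, 118.8]), array([112.9,  20.3]), 10.5) [[528.5, 6.2], [637.8, 26.0]]
knob top z 113.62101405111449
target corner ex 643.1, ey 3.5
```

Stop at 2.5 mm, which is the end of its play. The square is flush, with about 13 N on each face. Handing in.

```bash
python3 -c "
from station import manip
print(manip.finish_job())"
```

```text
the job is handed in; nothing more can be done
None
```

I handed the job in at about 21 s of robot time: the pin is fully home, and the square is held flat and flush in the corner with about 13 N toward both rail and stop, going by the wrist force. The stop sits about 2.5 mm along its play, inside the 6 mm limit; the hand-in call returned no verdict.

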